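Sort the mixed-up jars back into their trays

TASK

The jars on the tasting table got mixed up while the stall was busy. Sort them back into the three bored wooden trays so that each jar stands upright, fully down, in a seat made for its size: the two big jars in the tray with the wide seats, the two middle-sized jars in the tray with the middle seats, and the two slim spice jars in the tray with the narrow seats. One jar to a seat, so a jar standing in the wrong tray has to come out before the right one can go in; they are glass, so do not knock any over or drop them.

Things in the scene. Friction and masses are not known exactly. Their poses are not given: they have to be found in the camera images.
- big_a: Big glass jar with a wide yellow screw lid; body 80 mm across, 160 mm tall with its lid, about 0.62 kg. The lid is 64 mm across and fills the top 22 mm. Origin: centre of the underside, z up. At the start it already stands in one seat of tray_big, in either one. Same size as big_b; either of the two may take either seat.
- big_b: Big glass jar with a wide yellow screw lid; body 80 mm across, 160 mm tall with its lid, about 0.6 kg. The lid is 64 mm across and fills the top 22 mm. Origin: centre of the underside, z up. At the start it stands on the table. Same size as big_a; either of the two may take either seat.
- mid_a: Middle-sized glass jar with a dark blue screw lid; body 60 mm across, 120 mm tall with its lid, about 0.34 kg. The lid is 52 mm across and fills the top 20 mm. Origin: centre of the underside, z up. At the start it stands wrongly in the other seat of tray_big. Same size as mid_b; either of the two may take either seat.
- mid_b: Middle-sized glass jar with a dark blue screw lid; body 60 mm across, 120 mm tall with its lid, about 0.34 kg. The lid is 52 mm across and fills the top 20 mm. Origin: centre of the underside, z up. At the start it stands on the table. Same size as mid_a; either of the two may take either seat.
- slim_a: Slim spice jar, straight-sided, with a dark brown cap (not one of those standing at the back edge of the table, which stay there); body 41 mm across, 105 mm tall with its lid, about 0.11 kg. The lid is 40 mm across and fills the top 21 mm. Origin: centre of the underside, z up. At the start it stands wrongly in one seat of tray_mid (the other seat is empty). Same size as slim_b; either of the two may take either seat.
- slim_b: Slim spice jar, straight-sided, with a dark brown cap (not one of those standing at the back edge of the table, which stay there); body 41 mm across, 105 mm tall with its lid, about 0.11 kg. The lid is 40 mm across and fills the top 21 mm. Origin: centre of the underside, z up. At the start it stands on the table. Same size as slim_a; either of the two may take either seat.
- tray_big: Brown wooden tray with two round seats of 94 mm bore, for the big jars. 126 mm (x) by 252 mm (y), fixed to the table, turned about z. Origin: centre of its underside; the seats' axes lie at y = -54 and y = +54 mm, x = 0 in its frame. Deck top at 26 mm, seat floors at 8 mm (18 mm deep), the dark end pieces rise to 32 mm.
- tray_mid: Brown wooden tray with two round seats of 74 mm bore, for the middle-sized jars. 106 mm (x) by 212 mm (y), fixed to the table, turned about z. Origin: centre of its underside; the seats' axes lie at y = -44 and y = +44 mm, x = 0 in its frame. Deck top at 26 mm, seat floors at 8 mm (18 mm deep), the dark end pieces rise to 32 mm.
- tray_small: Brown wooden tray with two round seats of 54 mm bore, for the slim spice jars. 86 mm (x) by 172 mm (y), fixed to the table, turned about z. Origin: centre of its underside; the seats' axes lie at y = -34 and y = +34 mm, x = 0 in its frame. Deck top at 26 mm, seat floors at 8 mm (18 mm deep), the dark end pieces rise to 32 mm. Both seats are empty at the start.
Mind the look-alikes: they are no part of the job. Leave any orange or turquoise look-alike of the mid_b alone.

How it is judged:
By the outcome, as a careful person would: the job done as asked, in the order asked, and still so for the second after the job is handed in, with the robot touching nothing.
It also fails if it takes over 144 s, if anything falls off the work surface, if the arm or the gripper's body presses on something with over 40 N, if the wrist force passes 120 N, or if a joint passes its speed limit or range.

ROBOT

A 6-joint arm with a two-finger parallel gripper is mounted at the origin on a cart in front of the work surface, level with it; the furniture and walls round the work are solid. World frame = base frame: x ahead of the robot, y to its left, z up, the work surface at z = 0. Lengths are in m, angles in rad, forces in N, time in s.
With the tool pointing down it reaches from about 0.225 to 0.875 m from the base axis. Payload 3.4 kg.
Tool frame: the origin (TCP) lies midway between the tips of the shut fingers; the grasp point (between the pads) lies 19 mm behind it; z points along the fingers, y is the line along which they close (so a half turn about z gives the same grasp; the last joint's range is limited). The gripper opens to 85 mm and grips with 20 to 120 N. Pads are 22 mm wide; open, the fingers measure 114 mm over their backs; the gripper's body (76 mm by 85 mm) begins 54 mm behind the grasp point. The pads swing forward as they close: fully open they stand 13 mm farther back than shut.
Start: joints at [1.2, 0.276, 1.505, -0, 1.361, -0.121], TCP at [0.142, 0.557, 0.231] pointing down, gripper open.
Joint ranges: [-2.89, 2.89], [-0.75, 2.08], [0.22, 2.7], [-1.18, 4.32], [0.11, 2.71], [-2.7, 2.7]. Speed limits (rad/s): [2.57, 2.57, 3.14, 3.14, 3.14, 3.14].

INTERFACE

Orientations are given as a unit quaternion [w, x, y, z].
In Python, from rig import * gives the robot as it stands.
- The arm moves only by the tool apply_moves, never from a script. Its argument "steps" is one flat list of numbers, 4 for each row, row after row: the shift along the world's x, y, z in cm, then the turn about the world's z in degrees. A call has 1 to 8 rows; each row is the pose to reach, as a shift and turn from the pose commanded when the call began; what a row does not reach only later rows make up. A row lasts 1/12 s, in which the tool goes at most 41.7 mm and 7.16 degrees, less where a joint would pass 70% of its speed; a pose out of reach is approached as far as the arm can. A call with a gripper value outside its range is refused whole. "jaw" is the closure in counts, from 0 (fully open) to 255 (shut), set as the call begins (left out, the last holds). The fingers move at their own pace and stop on an object; "newtons" is the grip in N (left out, the last holds). Time passes only in rows, so rows that repeat a pose let the fingers close. It gives the time, the measured TCP pose, the force, the opening and the grip force at its end, in the units of the state.
- get_state(): the state, without advancing time (a new reading comes with each control period).
- get_image(name): name is "scene" or "top" or "wrist"; returns the picture (384x512x3 uint8, red, green, blue); there is no depth.
- calibration(name): a dict with "fx", "fy", "cx", "cy" (pixels), "xyz" and "rotation" of the camera in the world. Camera axes: x right, y up, looking along -z (the intrinsics and any distortion apply to the point x, -y, -z); pixel columns grow to the right and rows downward; lengths in m; the calibration is good to about 2 mm. A picture is of the moment at which its call begins: read the wrist's pose just before it. calibration takes no time and is no camera call; for the wrist camera it gives the pose at the moment of the call.
- sign_off(): hands the job in; it is judged then, once.
The state is a dict: "clock": time; "qpos": joint angles; "qd": joint speeds; "effort": joint torques, N m; "position": TCP position; "ee_rot": TCP orientation; "contact_force": force on the tool from outside, world axes, zero at the start; "moment": the same for the moment, N m; "width": finger opening in m; "gripper_force": force on a finger pad.
Only numpy, scipy, OpenCV 4.12 (cv2) and the standard library are available. Lean on these libraries where they do the work, as an engineer would, in place of code of your own. Each camera call takes 0.05 s, during which the arm holds its last target. There are 200 camera calls.

## Working session

There is one attempt and no reset: what is moved stays moved. The work goes in short steps, Python scripts to look and compute and a tool call to move; the robot and the scene stay as the last step left them, time stands still between calls to the robot, and variables do not carry over. Pictures are saved under pics/ and viewed, at most 14 in all, crops included, and the job is handed in when it is done.

Besides the shell and the picture viewer there is one more tool, called after "Emit:" by a JSON object that holds its "fn" and its "kwargs". apply_moves: Moves the arm, as the interface text tells. Its arguments: {"type":"object","properties":{"steps":{"type":"array","items":{"type":"number"}},"jaw":{"type":"number"},"newtons":{"type":"number"}},"required":["steps"]}

```bash
mkdir -p pics; ls
python3 - <<'E'
from rig import *
import cv2
for n in("scene","top"):
    c=calibration(n);print(n,c)
    cv2.imwrite(f"pics/{n}0.png",get_image(n)[:,:,::-1])
print(get_state())
E
```

```text
pics
scene {'fx': 410.428629531043, 'fy': 410.428629531043, 'cx': 257.424855424153, 'cy': 190.42613409034888, 'xyz': array([-0.19644825, -0.37383058,  0.91191429]), 'rotation': array([ 0.79538906,  0.31364429, -0.19525732, -0.48047693])}
top {'fx': 367.0912035184181, 'fy': 367.0912035184181, 'cx': 254.04316138669788, 'cy': 187.06655586238026, 'xyz': array([0.40799002, 0.01302029, 1.36186426]), 'rotation': array([-0.70321746, -0.03174692,  0.04285599,  0.70897158])}
{'clock': 0.1, 'qpos': array([ 1.20002746e+00,  2.76556910e-01,  1.50600435e+00, -5.45749615e-05,
        1.36069774e+00, -1.21010932e-01]), 'qd': array([-0.00063497, -0.00057715, -0.00499355, -0.00240096, -0.00021466,
        0.0002407 ]), 'effort': array([ 9.13128406e-04, -4.17700374e+01, -2.46403241e+01, -2.06603422e-04,
        5.62223882e-03,  7.01446496e-06]), 'position': array([0.14198178, 0.55671162, 0.23051273]), 'ee_rot': array([-1.76930003e-04,  1.24548931e-01,  9.92213117e-01, -8.14605184e-04]), 'contact_force': array([-0.45126717, -0.06544463,  0.51196199]), 'moment': array([-0.01676245, -0.01632013, -0.00919484]), 'gripper_force': 0.0, 'width': 0.08541476533385156}
```

View pics/scene0.png

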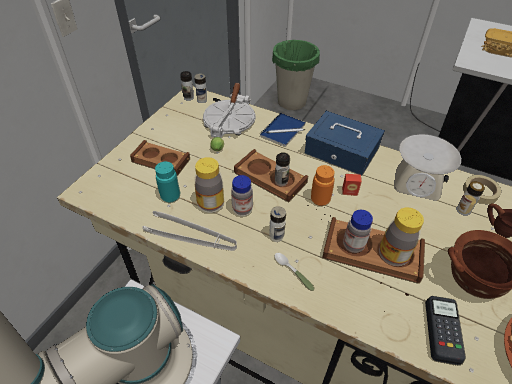

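View pics/top0.png

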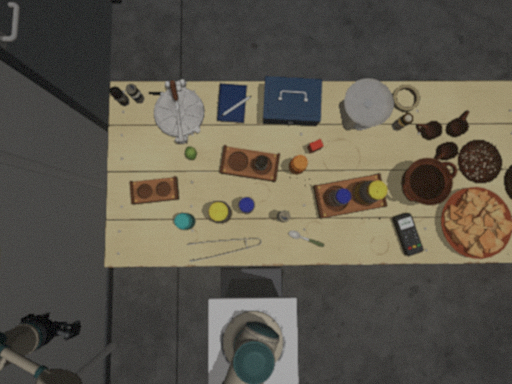

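The scene picture shows six jars among the look-alikes. In it, big_b is at (208,185), mid_b at (242,195) and slim_a at (283,168) in tray_mid. mid_a at (358,230) and big_a at (402,237) stand in tray_big. Slim-type jars stand at (278,222), (187,85), (200,88) and (470,197). Turquoise (167,182) and orange (322,185) are decoys. The slim_b candidate is (278,222), since it is the one standing in mid-table. I'll confirm it in a crop and measure.

```bash
cat > h.py <<'E'
from rig import *
import numpy as np, cv2
from scipy.spatial.transform import Rotation as R
def rot(c): q=np.array(c["rotation"]); return R.from_quat(q[[1,2,3,0]]).as_matrix()
def ray(c,u,v):
    k=c.get("distortion"); d=np.array([(u-c["cx"])/c["fx"],-(v-c["cy"])/c["fy"],-1.])
    return np.array(c["xyz"]),rot(c)@d
def onz(c,u,v,z):
    o,d=ray(c,u,v); return o+d*(z-o[2])/d[2]
def pix(c,p):
    q=rot(c).T@(np.asarray(p)-c["xyz"]); return np.array([c["cx"]-c["fx"]*q[0]/q[2],c["cy"]+c["fy"]*q[1]/q[2]])
def blobs(img,lo,hi,amin=15):
    m=cv2.inRange(cv2.cvtColor(img,cv2.COLOR_RGB2HSV),lo,hi)
    n,l,s,c=cv2.connectedComponentsWithStats(m)
    return [(s[i,4],c[i].round(1),s[i,:4]) for i in range(1,n) if s[i,4]>=amin],m
E
python3 - <<'E'
from h import *
T=get_image("top");S=get_image("scene");ct=calibration("top");cs=calibration("scene")
a=cv2.resize(S[130:280,140:440],None,fx=2.6,fy=2,interpolation=cv2.INTER_CUBIC)
b=cv2.resize(T[140:235,120:400],(780,290),interpolation=cv2.INTER_CUBIC)
cv2.imwrite("pics/c1.png",np.vstack([a,b])[:,:,::-1])
for nm,I,c in(("top",T,ct),("scene",S,cs)):
  for k,lo,hi,zs in(("yel",(22,150,90),(32,255,255),(.16,.168)),("blue",(112,120,50),(128,255,255),(.12,.128)),):
    for A,p,bx in blobs(I,lo,hi)[0]:
      print(nm,k,A,p,bx,[onz(c,*p,z).round(3)[:2] for z in zs])
  for A,p,bx in blobs(I,(5,90,30),(18,220,160),60)[0]: print(nm,"brown",A,p,bx,onz(c,*p,.026).round(3)[:2])
E
```

```text
top yel 277 [376.9 189.5] [368 180  19  19] [array([ 0.524, -0.413]), array([ 0.523, -0.41 ])]
top yel 273 [218.1 211. ] [209 202  19  19] [array([0.458, 0.112]), array([0.457, 0.111])]
top blue 16 [239.4 117.2] [236 114   7   8] [array([0.784, 0.042]), array([0.781, 0.041])]
top blue 154 [342.8 195.6] [336 189  14  14] [array([ 0.508, -0.309]), array([ 0.507, -0.307])]
top blue 149 [246.1 204.5] [240 198  13  14] [array([0.48, 0.02]), array([0.48, 0.02])]
top brown 74 [173.3  89.6] [170  80   7  20] [0.919 0.291]
top brown 224 [458.  124.5] [447 111  22  26] [ 0.78  -0.778]
top brown 222 [429.  129.4] [417 121  25  18] [ 0.762 -0.667]
top brown 70 [313.7 146. ] [307 139  17  14] [ 0.701 -0.232]
top brown 1062 [479.6 160.7] [456 140  45  43] [ 0.642 -0.849]
top brown 5358 [458.6 205.8] [401 142 111 117] [ 0.475 -0.759]
top brown 1434 [248.  163.3] [219 145  61  36] [0.638 0.013]
top brown 164 [295.7 166.4] [289 155  19  19] [ 0.625 -0.163]
top brown 96 [508.5 182.8] [505 171   7  27] [ 0.558 -0.951]
top brown 1443 [344.8 196.9] [314 174  73  44] [ 0.511 -0.341]
top brown 1068 [153.6 
[... 1044 characters left out ...]
04]
scene brown 527 [321.4 190.5] [311 171  23  35] [ 0.638 -0.163]
scene brown 61 [476.2 185.7] [470 181  14  11] [ 0.877 -0.569]
scene brown 62 [205.3 193.6] [195 187  28  11] [0.466 0.135]
scene brown 3847 [484.2 257.8] [448 203  64  96] [ 0.612 -0.623]
scene brown 2527 [373.3 254.9] [322 217 103  66] [ 0.487 -0.366]
scene brown 71 [120.1 230.9] [109 225  20  12] [0.241 0.264]
scene brown 107 [173.5 256.5] [158 250  27  14] [0.241 0.088]
scene brown 287 [253.5 293.3] [219 274  69  35] [ 0.244 -0.143]
scene brown 276 [508.3 341.1] [504 317   8  51] [ 0.403 -0.698]
scene brown 242 [336.6 333.6] [315 324  43  24] [ 0.242 -0.354]
scene brown 469 [407.7 367.1] [375 349  78  35] [ 0.242 -0.513]
```

View pics/c1.png

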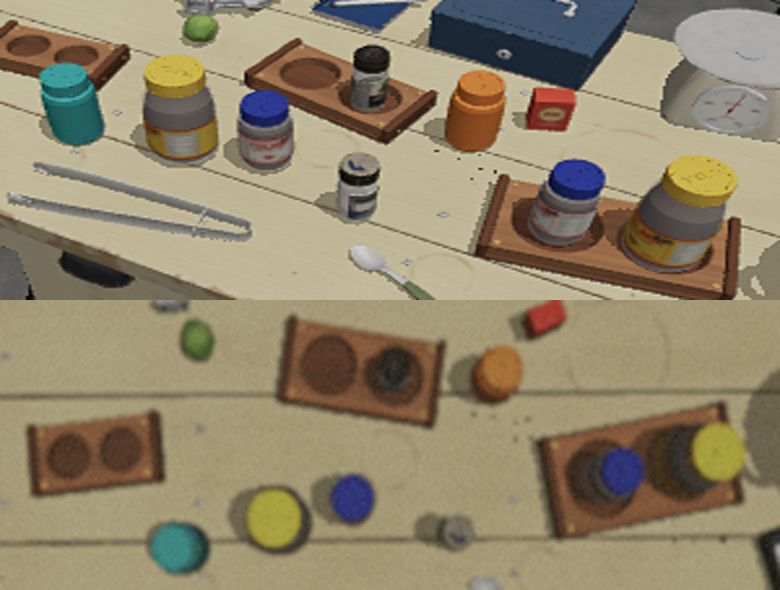

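The crop shows the (278,222) jar with a dark cap that has a bright reflection on top. It stands alone in mid-table, and the other three slim jars are at the back edge, so this is slim_b. Next I'll fit the tray poses.

Run:
```python
from h import *
T=get_image("top");c=calibration("top")
m=blobs(T,(4,80,20),(19,230,165))[1]
for nm,(u,v,w,h) in dict(big=(312,172,75,48),mid=(217,143,65,40),small=(127,173,55,34)).items():
    s=np.zeros_like(m); s[v:v+h,u:u+w]=m[v:v+h,u:u+w]
    s=cv2.morphologyEx(s,cv2.MORPH_OPEN,np.ones((2,2)))
    p=np.argwhere(s)[:,::-1]; hull=cv2.convexHull(p.astype(np.int32))[:,0]
    P=np.array([onz(c,*q,.028)[:2] for q in hull],np.float32)
    r=cv2.minAreaRect(P*1000); print(nm,np.round(r[0],1),np.round(r[1],1),r[2])
    # dark holes
g=cv2.cvtColor(T,cv2.COLOR_RGB2HSV)
for A,p,b in blobs(T,(0,0,0),(20,255,62),25)[0]:
    if b[2]<60: print(A,p,b,onz(c,*p,.02).round(3)[:2])
# slim_b cap
for cam,u,v in(("top",281.5,215.5),("scene",277,211)): print(onz(calibration(cam),u,v,.105).round(3))
for cam,u,v in(("top",261,163),("scene",282.5,157)): print(onz(calibration(cam),u,v,.113).round(3))
```

```text
big [ 512.4 -362.1] [125.2 253.8] 10.107987403869629
mid [634.3   4.7] [211.7 107.4] 81.05803680419922
small [537.9 352.6] [ 85.5 173.7] 6.178319931030273
46 [470.8   7.6] [465   0  13  16] [ 1.25  -0.864]
27 [375.3  13.7] [372   8   8  12] [ 1.225 -0.487]
43 [144.   17.3] [137  10  14  15] [1.21  0.409]
74 [116.7  29.9] [110  21  18  23] [1.159 0.512]
30 [378.5  24.4] [372  20  13   9] [ 1.181 -0.497]
25 [167.3  27.5] [162  22  11  10] [1.169 0.319]
28 [493.1  30.2] [489  26   8   9] [ 1.157 -0.945]
43 [476.6  35.2] [471  31  13   9] [ 1.137 -0.878]
33 [136.3  38.3] [131  33  10  11] [1.125 0.436]
28 [459.2  39.8] [454  35  13  12] [ 1.118 -0.809]
26 [159.   48.2] [153  44  11   9] [1.085 0.349]
29 [469.2  51.4] [465  47   9  11] [ 1.071 -0.845]
56 [490.   55.3] [485  48  12  15] [ 1.055 -0.925]
48 [113.8  55.8] [108  50  13  14] [1.055 0.519]
217 [156.3  65.4] [138  50  33  30] [1.017 0.358]
27 [506.4  54.5] [499  52  13   6] [ 1.058 -0.989]
29 [150.   66.6] [146  63  10   8] [1.012 0.382]
26 [416.7  64.8] [411  63  11   7] [ 1.017 -0.637]
25 [140.3  71.4] [136  67  10   9] [0.993 
[... 1738 characters left out ...]
56.1 352.5] [152 346   9  15] [-0.029  0.339]
102 [123.5 371.9] [112 358  22  25] [-0.092  0.45 ]
46 [445.1 366.1] [440 359  12  15] [-0.089 -0.676]
45 [462.2 364. ] [456 358  13  12] [-0.083 -0.737]
30 [383.7 365.6] [379 361  11  10] [-0.084 -0.459]
55 [141.6 369.6] [131 365  22  10] [-0.085  0.388]
196 [ 62.6 376.7] [ 46 368  33  16] [-0.105  0.659]
33 [360.6 372.5] [353 369  16   8] [-0.106 -0.376]
37 [ 43.8 376.4] [ 39 371  11  11] [-0.103  0.724]
69 [385.8 377.9] [376 371  21  13] [-0.125 -0.464]
27 [137.1 377. ] [133 373  11  10] [-0.109  0.403]
42 [362.8 378.8] [356 374  14  10] [-0.127 -0.383]
[ 0.443 -0.1    0.105]
[ 0.442 -0.107  0.105]
[ 0.623 -0.032  0.113]
[ 0.629 -0.034  0.113]
```

Emit:
{"fn": "apply_moves", "kwargs": {"steps": [3.5, -2.5, 1, 0, 7, -5, 2, -7, 10.5, -7.5, 3, -14, 14, -10, 4, -21, 17.5, -12.5, 5, -28, 21, -15, 6, -35, 25, -18, 7, -42, 28, -20, 8, -49]}}

```text
clock: 0.92
position: [0.4073, 0.3665, 0.3068]
ee_rot: [-0.0, 0.527, 0.85, -0.0]
contact_force: [0.4, -0.1, 0.5]
width: 0.0856
gripper_force: 0.0
```

The tray rectangles match the stated sizes to within 2 mm. Now a wrist view.

Run:
```python
from h import *
c=calibration("wrist");print(c,get_state()["position"])
I=get_image("wrist");np.save("w0.npy",I)
for p in((.5416,.319,.026),(.534,.386,.026),(.538,.353,.026),(.457,.112,.16)): print(pix(c,p))
cv2.imwrite("pics/w0.png",I[:,:,::-1])
```

```text
{'fx': 300.629426107548, 'fy': 300.629426107548, 'cx': 254.11570446453587, 'cy': 194.3174858876002, 'xyz': array([0.37402311, 0.43493465, 0.44765895]), 'rotation': array([ 0.96294069, -0.14439403, -0.03331661,  0.22535659])} [0.40728134 0.36654336 0.30678652]
[319.5758391  225.25436124]
[338.13854615 184.83578589]
[328.9516458  205.23771809]
[198.45421118 378.86875305]
```

View pics/w0.png

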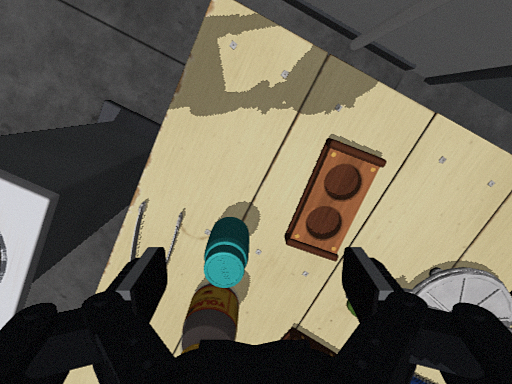

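The wrist view shows tray_small with its two empty seats near (323,221) and (342,181). The turquoise decoy is at (225,265) and big_b below it. I'll check the tray with the same rectangle method.

```bash
cat >> h.py <<'E'
def trayrect(I,c,box,z=.028):
    m=blobs(I,(2,80,20),(19,240,190))[1]; u,v,w,h=box; s=np.zeros_like(m); s[v:v+h,u:u+w]=m[v:v+h,u:u+w]
    s=cv2.morphologyEx(s,cv2.MORPH_OPEN,np.ones((3,3)))
    n,l,st,_=cv2.connectedComponentsWithStats(s); s=(l==1+np.argmax(st[1:,4])).astype(np.uint8)
    hull=cv2.convexHull(np.argwhere(s)[:,::-1].astype(np.int32))[:,0]
    r=cv2.minAreaRect(np.array([onz(c,*q,z)[:2]*1000 for q in hull],np.float32))
    return [np.round(x,1) for x in r]
E
python3 - <<'E'
from h import *
I=np.load("w0.npy");c=calibration("wrist")
print(trayrect(I,c,(275,130,120,135)))
g=cv2.cvtColor(I,cv2.COLOR_RGB2GRAY)
for t in(45,55,65):
  m=(g<t).astype(np.uint8);m[:, :300]=0;m[:,370:]=0;m[:155]=0;m[245:]=0
  for k in cv2.findContours(m,cv2.RETR_EXTERNAL,cv2.CHAIN_APPROX_NONE)[0]:
    if cv2.contourArea(k)>200:
        e=cv2.fitEllipse(k);print(t,np.round(e[0],1),np.round(e[1],1),onz(c,*e[0],.026).round(4))
E
```

```text
[array([551.3, 351.1]), array([ 93.5, 174.3]), np.float64(5.8)]
55 [323.1 222.2] [29. 32.] [0.556  0.3184 0.026 ]
55 [344.3 184. ] [28.  36.5] [0.554  0.3845 0.026 ]
55 [312.1 179.3] [ 5.9 78.9] [0.5081 0.3701 0.026 ]
65 [323.5 222.6] [31.8 35.5] [0.5569 0.3181 0.026 ]
65 [342.5 181.9] [33.8 38.2] [0.5501 0.386  0.026 ]
65 [312.  179.9] [ 6.2 82.6] [0.5084 0.3693 0.026 ]
```

The wrist estimate differs by about 15 mm in x, so I'll arbitrate using the holes in the scene camera and the turquoise lid in all three views.

Run:
```python
from h import *
from scipy.optimize import least_squares
W=np.load("w0.npy");cw=calibration("wrist");T=get_image("top");S=get_image("scene");ct=calibration("top");cs=calibration("scene")
print(trayrect(S,cs,(128,138,64,42)))
def holes(I,c,x,y,w,h,ts):
  g=cv2.cvtColor(I,cv2.COLOR_RGB2GRAY)[y:y+h,x:x+w]; g=cv2.resize(g,None,fx=4,fy=4,interpolation=cv2.INTER_CUBIC)
  for t in ts:
    for k in cv2.findContours((g<t).astype(np.uint8),cv2.RETR_EXTERNAL,cv2.CHAIN_APPROX_NONE)[0]:
      a=cv2.contourArea(k)/16
      if 60<a<900:
        e=cv2.fitEllipse(k);p=np.array(e[0])/4+[x,y]-.375;print(t,round(a),p.round(1),np.round(np.array(e[1])/4,1),onz(c,*p,.026)[:2].round(3),onz(c,*p,.012)[:2].round(3))
print("top");holes(T,ct,135,180,36,20,(40,50,60))
print("scene");holes(S,cs,136,144,44,24,(60,70,80))
for n,I,c in(("t",T,ct),("s",S,cs),("w",W,cw)):
  for A,p,b in blobs(I,(82,120,60),(96,255,255),80)[0]: print(n,A,p,b,[onz(c,*p,z)[:2].round(3) for z in(.05,.08,.11,.12)])
```

```text
[array([532.3, 350.3]), array([108. , 188.5]), np.float64(6.1)]
top
scene
70 82 [145.3 162.9] [ 5.6 21.4] [0.489 0.374] [0.5   0.385]
80 101 [145.2 162.9] [ 5.7 26.1] [0.489 0.374] [0.5   0.386]
80 115 [169.2 157.1] [ 8.9 17.3] [0.547 0.323] [0.559 0.334]
80 117 [150.7 152.1] [ 9.2 16.6] [0.538 0.39 ] [0.55  0.402]
t 191 [182.8 220.8] [175 214  17  15] [array([0.428, 0.246]), array([0.428, 0.24 ]), array([0.427, 0.235]), array([0.427, 0.233])]
s 738 [166.8 181.4] [155 162  25  40] [array([0.436, 0.247]), array([0.414, 0.226]), array([0.392, 0.204]), array([0.385, 0.197])]
w 1420 [223.8 265.1] [204 238  43  50] [array([0.446, 0.2  ]), array([0.441, 0.217]), array([0.436, 0.235]), array([0.435, 0.241])]
```

Run:
```python
from h import *
s=get_state();print(s["position"],s["qd"].round(3),s["clock"],s["ee_rot"])
c=calibration("wrist");I=get_image("wrist");print(c["xyz"],c["rotation"]);np.save("w1.npy",I)
print(trayrect(I,c,(265,120,140,165)))
for A,p,b in blobs(I,(82,120,60),(96,255,255),80)[0]: print(A,p,b,[onz(c,*p,z)[:2].round(3) for z in(.11,.12)])
print(np.abs(I.astype(int)-np.load("w0.npy")).mean())
```

```text
[0.40892898 0.36666122 0.30695203] [ 0.059 -0.006  0.038  0.036  0.011 -0.006] 1.0667 [5.36193179e-04 5.26795326e-01 8.49991778e-01 6.12069893e-04]
[0.37532086 0.43490823 0.44778462] [ 0.9627985  -0.14425965 -0.03438543  0.225889  ]
[array([539.1, 358.1]), array([ 92.1, 172.3]), np.float64(6.0)]
1426 [222.1 264.5] [202 237  43  51] [array([0.427, 0.241]), array([0.425, 0.247])]
7.327239990234375
```

The first wrist shot was taken while the arm was still settling. Once settled, the wrist agrees with the top camera (539,358 against 538,353 mm), so I'm adopting tray_small = (0.540,0.355). Now on to mid_a.

Emit:
{"fn": "apply_moves", "kwargs": {"steps": [0.5, -4, 0, -2, 1, -8, 0, -4, 1.5, -12, 0, -6, 2, -16, 0, -8, 2.5, -20, 0, -10, 3, -24, 0, -12, 3.5, -28, 0, -14, 4, -32, 0, -16]}}

```text
clock: 1.78
position: [0.4451, 0.0482, 0.3062]
ee_rot: [-0.0, 0.637, 0.771, 0.0]
contact_force: [0.6, -0.2, -0.5]
width: 0.0853
gripper_force: 0.0
```

Emit:
{"fn": "apply_moves", "kwargs": {"steps": [0.5, -4, -0.5, 0, 1, -8, -1, 0, 1.5, -12, -1.5, 0, 2, -16, -2, 0, 2.5, -20, -2.5, 0, 3, -24, -3, 0, 3, -24, -3, 0, 3, -24, -3, 0]}}

```text
clock: 2.45
position: [0.4761, -0.1919, 0.2752]
ee_rot: [-0.001, 0.639, 0.77, 0.0]
contact_force: [-0.5, 0.1, 0.0]
width: 0.0858
gripper_force: 0.0
```

```bash
cat > look.py <<'E'
from h import *
import sys
get_image("scene")
c=calibration("wrist");I=get_image("wrist");np.save("w.npy",I)
s=get_state();print(s["position"].round(4),s["ee_rot"].round(3),"yawdeg",np.degrees(2*np.arctan2(s["ee_rot"][2],s["ee_rot"][1])-np.pi/2).round(1),s["clock"],np.abs(s["qd"]).max().round(3))
cv2.imwrite(sys.argv[1],I[:,:,::-1])
for k,lo,hi,zs in(("yel",(22,150,90),(32,255,255),(.155,.163)),("blue",(112,120,40),(128,255,255),(.115,.123))):
    for A,p,b in blobs(I,lo,hi,300)[0]: print(k,A,p,b,[onz(c,*p,z)[:2].round(3) for z in zs])
E
python3 look.py pics/w2.png
```

```text
[ 0.4761 -0.1899  0.2761] [-0.001  0.638  0.77   0.   ] yawdeg 10.8 2.55 0.018
blue 1539 [262.7 285.3] [240 260  46  48] [array([ 0.509, -0.312]), array([ 0.508, -0.307])]
```

mid_a reads (0.508,-0.309), which agrees with the top view. Approach and descend.

Emit:
{"fn": "apply_moves", "kwargs": {"steps": [1, -4, 0, 0, 2.1, -8, 0, 0, 3.2, -11.8, 0, 0, 3.2, -11.8, -3, 0, 3.2, -11.8, -6, 0, 3.2, -11.8, -9, 0, 3.2, -11.8, -11, 0, 3.2, -11.8, -11, 0]}}

```text
clock: 3.22
position: [0.5062, -0.3052, 0.1621]
ee_rot: [-0.005, 0.637, 0.771, 0.0]
contact_force: [-1.0, 0.6, 0.4]
width: 0.0854
gripper_force: 0.0
```

```bash
python3 look.py pics/w3.png
```

```text
[ 0.5088 -0.3078  0.1668] [-0.     0.637  0.771  0.   ] yawdeg 10.8 3.3167 0.05
blue 4791 [254.6 224. ] [216 184  77  80] [array([ 0.508, -0.31 ]), array([ 0.508, -0.307])]
```

View pics/w3.png

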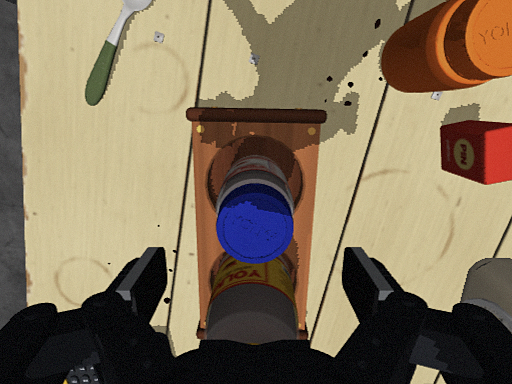

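The wrist view shows the blue lid of mid_a centred between the fingers at (255,224), with big_a below and the fingers clear. Descend and grip.

Emit:
{"fn": "apply_moves", "kwargs": {"steps": [0, -0.1, -2, 0, 0, -0.1, -4, 0, 0, -0.1, -5.5, 0, 0, -0.1, -6.5, 0, 0, -0.1, -6.5, 0, 0, -0.1, -6.5, 0]}}

```text
clock: 3.82
position: [0.5092, -0.3108, 0.1028]
ee_rot: [0.001, 0.638, 0.77, 0.0]
contact_force: [-0.6, 0.9, -0.9]
width: 0.0854
gripper_force: 0.0
```

Emit:
{"fn": "apply_moves", "kwargs": {"steps": [0, 0, 0, 0, 0, 0, 0, 0, 0, 0, 0, 0, 0, 0, 0, 0, 0, 0, 0, 0, 0, 0, 0, 0, 0, 0, 0, 0, 0, 0, 0, 0], "jaw": 255, "newtons": 50}}

```text
clock: 4.48
position: [0.509, -0.3114, 0.1032]
ee_rot: [0.001, 0.638, 0.77, 0.0]
contact_force: [-0.7, -0.0, 6.0]
width: 0.0493
gripper_force: 52.3
```

Emit:
{"fn": "apply_moves", "kwargs": {"steps": [0, 0, 1, 0, 0, 0, 2, 0, 0, 0, 4, 0, 0, 0, 6, 0, 0, 0, 9, 0, 0, 0, 12, 0, 0, 0, 15, 0, 0, 0, 17, 0]}}

```text
clock: 5.15
position: [0.5088, -0.3112, 0.2754]
ee_rot: [0.002, 0.638, 0.77, 0.0]
contact_force: [1.4, -0.5, -2.5]
width: 0.0495
gripper_force: 52.6
```

Emit:
{"fn": "apply_moves", "kwargs": {"steps": [0.9, 2.5, 0, 0, 2, 6, 0, 0, 3.3, 9.5, 0, 0, 4.6, 13, 0, 0, 5.9, 16.5, 0, 0, 7.2, 20, 0, 0, 8.5, 23.5, 0, 0, 9.8, 27, 0, 0]}}

```text
clock: 5.82
position: [0.6063, -0.0389, 0.2721]
ee_rot: [0.0, 0.638, 0.77, 0.0]
contact_force: [0.2, -0.4, -2.7]
width: 0.0494
gripper_force: 52.7
```

Emit:
{"fn": "apply_moves", "kwargs": {"steps": [1.2, 3, 0, 0, 2.4, 6, 0, 0, 3.5, 8.7, 0, 0, 3.5, 8.7, -4, 0, 3.5, 8.7, -7, 0, 3.5, 8.7, -9, 0, 3.5, 8.7, -9, 0, 3.5, 8.7, -9, 0]}}

```text
clock: 6.48
position: [0.6406, 0.0463, 0.1809]
ee_rot: [-0.001, 0.638, 0.77, -0.001]
contact_force: [0.9, -0.5, -2.1]
width: 0.0497
gripper_force: 53.2
```

```bash
python3 look.py pics/w4.png
python3 - <<'E'
from h import *
c=calibration("wrist")
ax=np.array([.155,.988]);n=np.array([.988,-.155])
o=np.array([.634,.005])
I=cv2.imread("pics/w4.png")
for s in(1,-1):
    t=o+s*44*ax/1000
    pts=[pix(c,[t[0]+.037*np.cos(a),t[1]+.037*np.sin(a),.026]) for a in np.linspace(0,6.28,40)]
    cv2.polylines(I,[np.int32(np.round(pts))],True,(0,255,0),1)
co=[o+a*.106*ax+b*.053*n for a,b in((1,1),(1,-1),(-1,-1),(-1,1))]
cv2.polylines(I,[np.int32([pix(c,[*p,.029]) for p in co])],True,(255,0,255),1)
cv2.imwrite("pics/w4b.png",I)
S=get_image("scene");print(trayrect(S,calibration("scene"),(230,147,82,58)))
E
```

```text
[0.6426 0.046  0.1836] [0.001 0.638 0.77  0.001] yawdeg 10.7 6.5833 0.013
blue 4531 [ 38.1 200.1] [  0 165  81  72] [array([0.486, 0.025]), array([0.491, 0.028])]
blue 10105 [254.1 263.5] [199 206 111 114] [array([0.65 , 0.003]), array([0.649, 0.007])]
[array([625.8,   5.6]), array([223.9, 123.3]), np.float64(82.0)]
```

View pics/w4b.png

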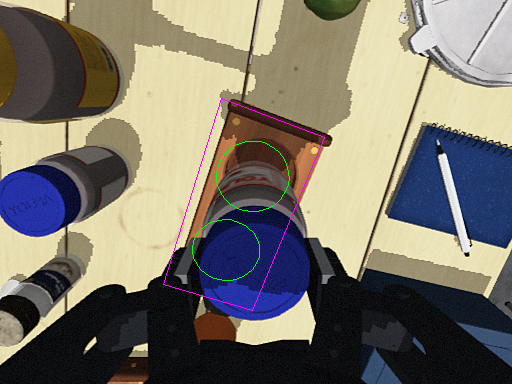

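The overlay shows the tray rim about 6 px right of and 5 px below my estimate. I'll check the wrist camera's bias on the held lid, whose position is known.

Run:
```python
from h import *
c=calibration("wrist");s=get_state()["position"];print(s)
pts=[]
for dz in(.0248,.0048):
  for a in np.linspace(0,6.28,60): pts.append(pix(c,[s[0]+.026*np.cos(a),s[1]+.026*np.sin(a),s[2]+dz]))
pts=np.array(pts);print("pred lid bbox",pts.min(0),pts.max(0),"obs 199 206 310 320")
# hand-picked tray features: end-piece outer top corners (z .032)
for p in((229,103),(331,140),(224,110)): print(p,onz(c,*p,.032).round(4))
ax=np.array([.155,.988]);n=np.array([.988,-.155]);o=np.array([.634,.005])
for b in(-1,1): print(o+.106*ax+b*.053*n)
I=get_image("wrist");cv2.imwrite("pics/w5.png",cv2.resize(I[90:220,180:350],None,fx=4,fy=4,interpolation=cv2.INTER_CUBIC)[:,:,::-1])
```

```text
[0.64280619 0.04599027 0.18403644]
pred lid bbox [195.56719903 211.0746056 ] [313.01078412 330.03814715] obs 199 206 310 320
(229, 103) [0.6065 0.1157 0.032 ]
(331, 140) [0.7088 0.1001 0.032 ]
(224, 110) [0.6029 0.1086 0.032 ]
[0.598066 0.117943]
[0.702794 0.101513]
```

View pics/w5.png

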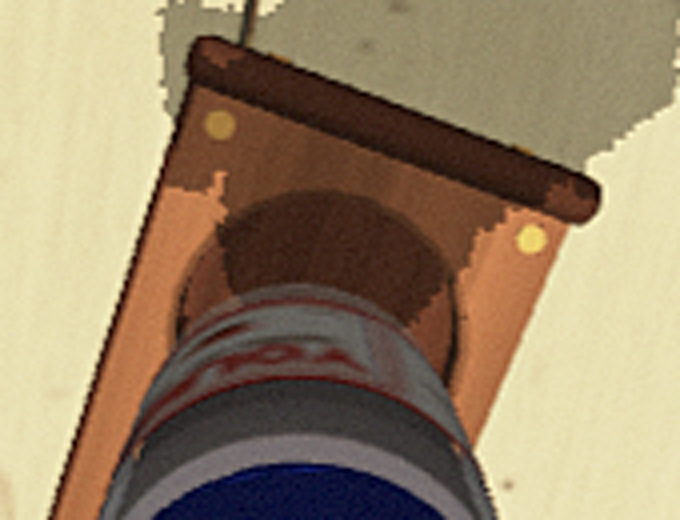

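The enlarged view shows the bore rim centred at about (259.6,173), so the seat is about 6 mm to +x of the top-view estimate. Relative to the held jar I shift by about (+3,+2.5) mm and lower.

Emit:
{"fn": "apply_moves", "kwargs": {"steps": [0.3, 0.3, 0, 0, 0.3, 0.3, -2, 0, 0.3, 0.3, -4, 0, 0.3, 0.3, -5, 0, 0.3, 0.3, -5.5, 0, 0.3, 0.3, -5.5, 0]}}

```text
clock: 7.18
position: [0.6439, 0.0493, 0.1257]
ee_rot: [-0.001, 0.638, 0.77, -0.0]
contact_force: [0.5, 0.2, -3.5]
width: 0.0495
gripper_force: 53.1
```

```bash
python3 look.py pics/w6.png
python3 - <<'E'
from h import *
a=np.load("w.npy")[90:230,180:350];S=get_image("scene")[135:205,220:330]
a=cv2.resize(a,None,fx=2.9,fy=3);S=cv2.resize(S,(a.shape[1]*3//5,a.shape[0]),interpolation=cv2.INTER_CUBIC)
cv2.imwrite("pics/w6.png",np.hstack([a,S])[:,:,::-1])
E
```

```text
[0.6451 0.0492 0.1274] [0.001 0.638 0.77  0.001] yawdeg 10.7 7.2833 0.01
blue 1150 [  9.5 233.1] [  0 197  27  72] [array([0.51 , 0.031]), array([0.517, 0.036])]
blue 10104 [254.1 263.6] [199 206 111 115] [array([0.647, 0.037]), array([0.646, 0.042])]
```

View pics/w6.png

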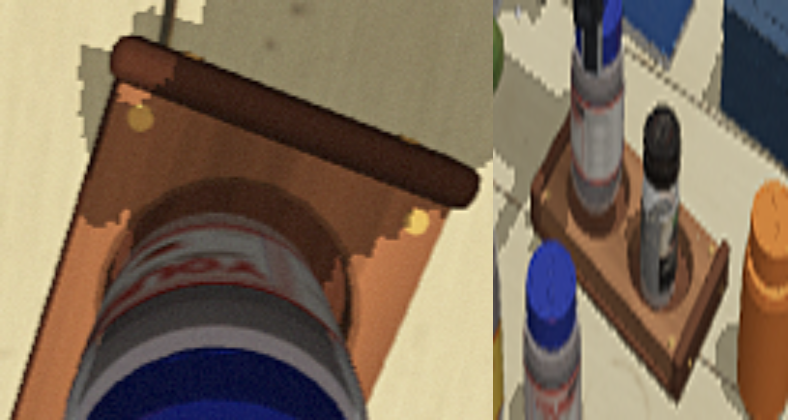

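The jar now hangs almost concentric over the bore; rim and jar centres differ by about 2 mm in x. Lower it gently.

Emit:
{"fn": "apply_moves", "kwargs": {"steps": [0.2, 0, -0.3, 0, 0.2, 0, -0.8, 0, 0.2, 0, -1.3, 0, 0.2, 0, -1.8, 0, 0.2, 0, -2.2, 0, 0.2, 0, -2.3, 0, 0.2, 0, -2.3, 0]}}

```text
clock: 7.92
position: [0.6461, 0.0493, 0.1033]
ee_rot: [-0.0, 0.638, 0.77, -0.0]
contact_force: [0.6, 1.2, -3.3]
width: 0.0496
gripper_force: 53.2
```

Emit:
{"fn": "apply_moves", "kwargs": {"steps": [0, 0, -0.1, 0, 0, 0, -0.2, 0, 0, 0, -0.2, 0]}}

```text
clock: 8.17
position: [0.6462, 0.0493, 0.1032]
ee_rot: [0.0, 0.638, 0.77, 0.0]
contact_force: [-2.4, -0.1, 7.0]
width: 0.0495
gripper_force: 54.3
```

Emit:
{"fn": "apply_moves", "kwargs": {"steps": [0, 0, 0, 0, 0, 0, 0, 0, 0, 0, 0, 0, 0, 0, 0, 0, 0, 0, 0, 0, 0, 0, 0, 0, 0, 0, 0, 0], "jaw": 0}}

```text
clock: 8.75
position: [0.6463, 0.0492, 0.1014]
ee_rot: [-0.0, 0.638, 0.77, -0.0]
contact_force: [0.8, 0.1, 0.1]
width: 0.0851
gripper_force: 0.0
```

Emit:
{"fn": "apply_moves", "kwargs": {"steps": [0, 0, 1, 0, 0, 0, 3, 0, 0, 0, 6, 0, 0, 0, 9, 0, -0.5, -2, 10, 0, -1, -5, 10, 0, -1.5, -8.5, 10, 0, -1.5, -8.5, 10, 0]}}

```text
clock: 9.42
position: [0.6308, -0.0415, 0.2029]
ee_rot: [0.002, 0.64, 0.769, -0.002]
contact_force: [-0.0, -0.0, -0.4]
width: 0.0855
gripper_force: 0.0
```

mid_a is down at the same TCP height it was gripped at in its first seat. Now look at slim_a.

```bash
python3 look.py pics/w7.png
python3 - <<'E'
from h import *
c=calibration("wrist");I=np.load("w.npy")
for p in((.631,-.033,.113),(.62,-.033,.113)): print(pix(c,p))
J=I.copy();u,v=pix(c,(.629,-.033,.113));cv2.circle(J,(int(u),int(v)),3,(0,255,0),1)
cv2.imwrite("pics/w7.png",J[:,:,::-1])
E
```

```text
[ 0.6312 -0.0369  0.2023] [0.    0.639 0.769 0.   ] yawdeg 10.5 9.5167 0.036
blue 4499 [297.8  85.1] [261  47  74  78] [array([0.646, 0.053]), array([0.645, 0.053])]
blue 4773 [66.5 86.5] [26 49 85 75] [array([0.483, 0.022]), array([0.488, 0.023])]
[254.60387594 196.29256506]
[241.09482018 193.89706146]
```

View pics/w7.png

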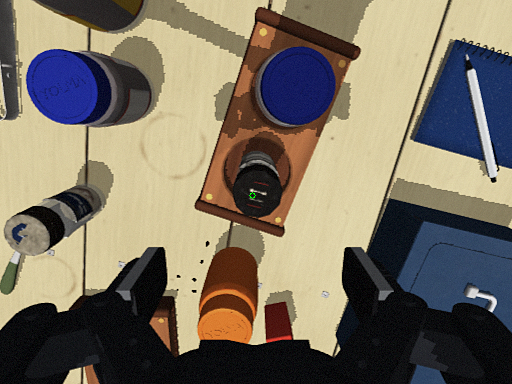

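The wrist view shows mid_a seated at (298,85) and slim_a's dark cap at (258,193), which puts it at about (0.633,-0.031). slim_b with its pale-topped cap is at (35,228), and the orange decoy at (228,300). Descend on slim_a.

Emit:
{"fn": "apply_moves", "kwargs": {"steps": [0.2, 0.6, 0, 0, 0.2, 0.6, -3, 0, 0.2, 0.6, -6, 0, 0.2, 0.6, -9, 0, 0.2, 0.6, -11, 0, 0.2, 0.6, -12.1, 0, 0.2, 0.6, -12.1, 0, 0.2, 0.6, -12.1, 0]}}

```text
clock: 10.18
position: [0.6337, -0.0287, 0.0806]
ee_rot: [-0.0, 0.638, 0.77, 0.0]
contact_force: [0.6, 0.0, 0.1]
width: 0.0855
gripper_force: 0.0
```

Emit:
{"fn": "apply_moves", "kwargs": {"steps": [0, 0, 0, 0, 0, 0, 0, 0, 0, 0, 0, 0, 0, 0, 0, 0, 0, 0, 0, 0, 0, 0, 0, 0, 0, 0, 0, 0, 0, 0, 0, 0], "jaw": 255, "newtons": 30}}

```text
clock: 10.85
position: [0.6338, -0.03, 0.0819]
ee_rot: [0.001, 0.638, 0.77, 0.0]
contact_force: [-1.9, 0.0, 5.9]
width: 0.0399
gripper_force: 29.8
```

Emit:
{"fn": "apply_moves", "kwargs": {"steps": [0, 0, 1, 0, 0, 0, 2, 0, 0, 0, 4, 0, 0, 0, 7, 0, 0, 0, 10, 0, 0, 0, 13, 0, 0, 0, 16, 0, 0, 0, 16, 0]}}

```text
clock: 11.52
position: [0.6367, -0.0302, 0.2486]
ee_rot: [0.006, 0.638, 0.77, 0.004]
contact_force: [0.3, -0.1, -0.9]
width: 0.0399
gripper_force: 30.7
```

Emit:
{"fn": "apply_moves", "kwargs": {"steps": [-0.6, 2.5, 0, 0, -1.5, 6.3, 0, 0, -2.4, 10.2, 0, 0, -3.3, 14.1, 0, 0, -4.2, 18, 0, 0, -5.1, 21.9, 0, 0, -6, 25.8, 0, 0, -6.9, 29.7, 0, 0]}}

```text
clock: 12.18
position: [0.5633, 0.269, 0.2406]
ee_rot: [0.0, 0.638, 0.77, 0.0]
contact_force: [0.3, -0.2, -1.5]
width: 0.04
gripper_force: 30.6
```

Emit:
{"fn": "apply_moves", "kwargs": {"steps": [-0.8, 3.5, 0, 0, -1.6, 7, -1, 0, -2.4, 10.5, -3, 0, -2.8, 12, -6, 0, -2.8, 12, -8, 0, -2.8, 12, -9, 0, -2.8, 12, -9, 0, -2.8, 12, -9, 0]}}

```text
clock: 12.85
position: [0.5366, 0.3867, 0.1506]
ee_rot: [0.0, 0.638, 0.77, -0.0]
contact_force: [0.0, -0.7, -0.5]
width: 0.0399
gripper_force: 30.6
```

```bash
python3 look.py pics/w8.png
python3 - <<'E'
from h import *
c=calibration("wrist");I=np.load("w.npy").copy()
for p in((.5436,.321),(.5364,.389)):
    pts=[pix(c,[p[0]+.027*np.cos(a),p[1]+.027*np.sin(a),.026]) for a in np.linspace(0,6.28,40)]
    cv2.polylines(I,[np.int32(np.round(pts))],True,(0,255,0),1)
cv2.imwrite("pics/w8.png",I[:,:,::-1])
E
```

```text
[0.5377 0.3871 0.1524] [0.001 0.639 0.77  0.002] yawdeg 10.6 12.95 0.009
```

View pics/w8.png

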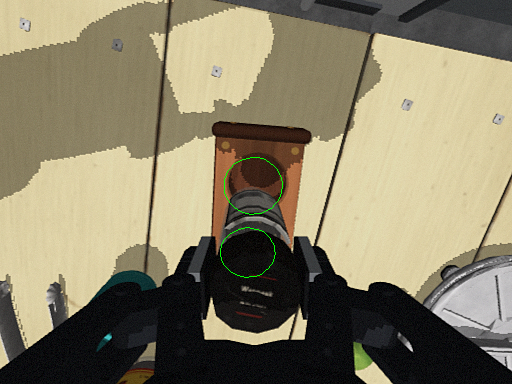

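The wrist overlay shows the real bore centred near (261,182), about 5 mm to +x and 4 mm to +y of my circle. That is the same bias as at tray_mid. Correct and lower.

Emit:
{"fn": "apply_moves", "kwargs": {"steps": [0.4, 0.5, -0.5, 0, 0.4, 0.5, -2, 0, 0.4, 0.5, -3.5, 0, 0.4, 0.5, -4.5, 0, 0.4, 0.5, -5, 0, 0.4, 0.5, -5.5, 0, 0.4, 0.5, -5.5, 0]}}

```text
clock: 13.53
position: [0.5403, 0.3921, 0.0949]
ee_rot: [-0.0, 0.638, 0.77, -0.0]
contact_force: [0.4, -0.3, -1.0]
width: 0.0402
gripper_force: 30.6
```

Emit:
{"fn": "apply_moves", "kwargs": {"steps": [0, 0, -0.5, 0, 0, 0, -1, 0, 0, 0, -1.4, 0, 0, 0, -1.6, 0, 0, 0, -1.6, 0]}}

```text
clock: 13.95
position: [0.5399, 0.3925, 0.0816]
ee_rot: [-0.0, 0.638, 0.77, 0.0]
contact_force: [-2.2, -0.6, 9.4]
width: 0.0403
gripper_force: 29.7
```

Down at 0.0816, floor contact at the same height as in its first seat. Release, retreat, then head for slim_b.

Emit:
{"fn": "apply_moves", "kwargs": {"steps": [0, 0, 0, 0, 0, 0, 0, 0, 0, 0, 0, 0, 0, 0, 0, 0, 0, 0, 0, 0, 0, 0, 0, 0, 0, 0, 0, 0], "jaw": 0}}

```text
clock: 14.53
position: [0.5403, 0.3922, 0.0793]
ee_rot: [-0.0, 0.638, 0.77, -0.0]
contact_force: [-0.5, -0.9, 0.2]
width: 0.0854
gripper_force: 0.0
```

Emit:
{"fn": "apply_moves", "kwargs": {"steps": [0, 0, 1, 0, 0, 0, 4, 0, 0, 0, 8, 0, 0, 0, 12, 0, 0, 0, 15, 0, -0.7, -4, 15, 0, -1.4, -8, 15, 0, -2, -12, 15, 0]}}

```text
clock: 15.2
position: [0.5201, 0.2716, 0.2311]
ee_rot: [0.001, 0.637, 0.771, 0.001]
contact_force: [1.0, -0.2, -0.4]
width: 0.0854
gripper_force: 0.0
```

Emit:
{"fn": "apply_moves", "kwargs": {"steps": [-0.8, -4, 0, 0, -1.6, -8, 0, 0, -2.4, -12, 0, 0, -3.2, -16, 0, 0, -4, -20, 0, 0, -4.8, -24, 0, 0, -5.6, -28, 0, 0, -6.4, -32, 0, 0]}}

```text
clock: 15.87
position: [0.4556, -0.0495, 0.2306]
ee_rot: [0.001, 0.638, 0.77, 0.0]
contact_force: [1.6, -0.4, -0.2]
width: 0.0854
gripper_force: 0.0
```

Emit:
{"fn": "apply_moves", "kwargs": {"steps": [-0.3, -2, 0, 0, -0.6, -4, 0, 0, -1, -6, 0, 0, -1, -6, 0, 0, -1, -6, 0, 0]}}

```text
clock: 16.28
position: [0.4462, -0.1083, 0.2301]
ee_rot: [0.0, 0.639, 0.769, 0.0]
contact_force: [-0.4, -0.6, -0.7]
width: 0.0856
gripper_force: 0.0
```

```bash
python3 look.py pics/w9.png
python3 - <<'E'
from h import *
c=calibration("wrist");I=np.load("w.npy").copy();J=I.copy()
for p in((.443,-.105,.105),): u,v=pix(c,p);print(u,v,onz(c,u,v,.105));cv2.circle(J,(int(u),int(v)),3,(0,255,0),1)
cv2.imwrite("pics/w9.png",J[:,:,::-1])
E
```

```text
[ 0.4463 -0.1071  0.2299] [0.    0.638 0.77  0.   ] yawdeg 10.7 16.3833 0.014
blue 3721 [329.8  41.3] [297   6  66  72] [array([0.481, 0.022]), array([0.48, 0.02])]
250.8874454588394 185.96511034057784 [ 0.443 -0.105  0.105]
```

View pics/w9.png

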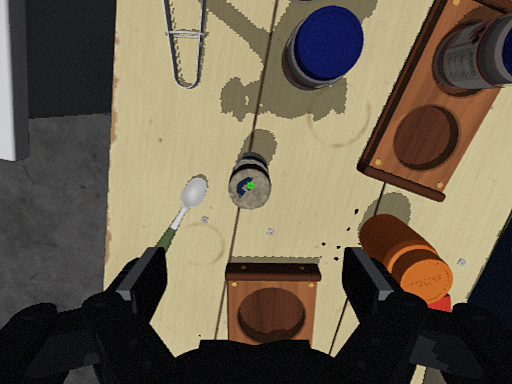

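slim_b is at (250,185), where predicted: (0.4425,-0.105). The freed seats are visible: tray_big at about (271,313) and tray_mid at about (427,137).

Run:
```python
from h import *
c=calibration("wrist");print(onz(c,271,313,.026),onz(c,427,136,.026))
```

```text
[ 0.50594184 -0.29823271  0.026     ] [ 0.63148389 -0.03194247  0.026     ]
```

Emit:
{"fn": "apply_moves", "kwargs": {"steps": [-0.3, 0.2, -4, 0, -0.3, 0.2, -8, 0, -0.3, 0.2, -12, 0, -0.3, 0.2, -14.5, 0, -0.3, 0.2, -15.6, 0, -0.3, 0.2, -15.6, 0, -0.3, 0.2, -15.6, 0]}}

```text
clock: 16.97
position: [0.4434, -0.1047, 0.0734]
ee_rot: [-0.001, 0.638, 0.77, -0.0]
contact_force: [1.1, -0.8, 0.1]
width: 0.0852
gripper_force: 0.0
```

Emit:
{"fn": "apply_moves", "kwargs": {"steps": [0, 0, 0, 0, 0, 0, 0, 0, 0, 0, 0, 0, 0, 0, 0, 0, 0, 0, 0, 0, 0, 0, 0, 0, 0, 0, 0, 0, 0, 0, 0, 0], "jaw": 255, "newtons": 30}}

```text
clock: 17.63
position: [0.4438, -0.1061, 0.0746]
ee_rot: [0.001, 0.638, 0.77, 0.0]
contact_force: [-1.5, 0.2, 6.7]
width: 0.0401
gripper_force: 29.9
```

Emit:
{"fn": "apply_moves", "kwargs": {"steps": [0, 0, 1, 0, 0, 0, 3, 0, 0, 0, 6, 0, 0, 0, 10, 0, 0, 0, 14, 0, 0, 0, 18, 0, 0, 0, 20, 0, 0, 0, 20, 0]}}

```text
clock: 18.3
position: [0.4459, -0.1068, 0.2789]
ee_rot: [0.005, 0.638, 0.77, 0.002]
contact_force: [1.3, -0.5, -1.0]
width: 0.0398
gripper_force: 30.8
```

Emit:
{"fn": "apply_moves", "kwargs": {"steps": [0.6, 2.5, 0, 0, 1.5, 6.3, 0, 0, 2.4, 10.2, 0, 0, 3.3, 14.1, 0, 0, 4.2, 18, 0, 0, 5.1, 21.9, 0, 0, 6, 25.8, 0, 0, 7, 29.7, 0, 0]}}

```text
clock: 18.97
position: [0.5122, 0.193, 0.2718]
ee_rot: [-0.001, 0.638, 0.77, -0.001]
contact_force: [0.7, -0.5, -0.7]
width: 0.0398
gripper_force: 30.8
```

Emit:
{"fn": "apply_moves", "kwargs": {"steps": [0.8, 3.5, 0, 0, 1.6, 7, -1, 0, 2.4, 10.5, -3, 0, 3.2, 13.4, -6, 0, 3.2, 13.4, -9, 0, 3.2, 13.4, -12, 0, 3.2, 13.4, -12, 0, 3.2, 13.4, -12, 0]}}

```text
clock: 19.63
position: [0.5433, 0.3244, 0.1506]
ee_rot: [-0.001, 0.638, 0.77, -0.003]
contact_force: [0.6, -0.6, -0.8]
width: 0.0399
gripper_force: 30.8
```

```bash
python3 look.py pics/w10.png
python3 - <<'E'
from h import *
c=calibration("wrist");I=np.load("w.npy").copy()
p=(.548,.3255)
pts=[pix(c,[p[0]+.027*np.cos(a),p[1]+.027*np.sin(a),.026]) for a in np.linspace(0,6.28,40)]
cv2.polylines(I,[np.int32(np.round(pts))],True,(0,255,0),1)
cv2.imwrite("pics/w10.png",cv2.resize(I[70:320,130:390],None,fx=2.4,fy=2.4,interpolation=cv2.INTER_CUBIC)[:,:,::-1])
E
```

```text
[0.5461 0.3253 0.1547] [0.    0.638 0.77  0.001] yawdeg 10.7 19.7333 0.025
```

View pics/w10.png

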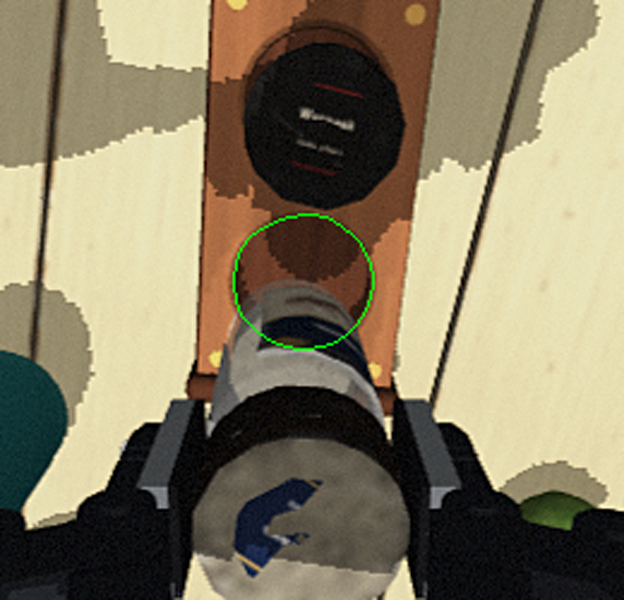

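The picture shows slim_a seated, and the green circle lies on the free bore at S1. Lower slim_b.

Emit:
{"fn": "apply_moves", "kwargs": {"steps": [0.2, 0, -1.5, 0, 0.2, 0, -3, 0, 0.2, 0, -4.2, 0, 0.2, 0, -5, 0, 0.2, 0, -5.7, 0, 0.2, 0, -6.3, 0, 0.2, 0, -6.6, 0, 0.2, 0, -6.6, 0]}}

```text
clock: 20.4
position: [0.5473, 0.3252, 0.0874]
ee_rot: [0.0, 0.638, 0.77, 0.0]
contact_force: [-0.0, 0.1, -1.3]
width: 0.0401
gripper_force: 30.9
```

Emit:
{"fn": "apply_moves", "kwargs": {"steps": [0, 0, -0.3, 0, 0, 0, -0.6, 0, 0, 0, -0.8, 0, 0, 0, -0.8, 0]}}

```text
clock: 20.73
position: [0.5475, 0.3258, 0.0824]
ee_rot: [0.0, 0.638, 0.77, 0.001]
contact_force: [-3.8, -0.1, 11.6]
width: 0.0396
gripper_force: 30.9
```

Emit:
{"fn": "apply_moves", "kwargs": {"steps": [0, 0, 0, 0, 0, 0, 0, 0, 0, 0, 0, 0, 0, 0, 0, 0, 0, 0, 0, 0, 0, 0, 0, 0, 0, 0, 0, 0], "jaw": 0}}

```text
clock: 21.32
position: [0.5472, 0.3252, 0.0792]
ee_rot: [-0.0, 0.638, 0.77, -0.0]
contact_force: [-0.3, -0.1, -0.1]
width: 0.0852
gripper_force: 0.0
```

Emit:
{"fn": "apply_moves", "kwargs": {"steps": [0, 0, 1, 0, 0, 0, 4, 0, 0, 0, 8, 0, 0, 0, 12, 0, -0.5, -2, 14, 0, -1.2, -6, 14, 0, -2, -10, 14, 0, -2.8, -14, 14, 0]}}

```text
clock: 21.98
position: [0.5191, 0.1842, 0.2209]
ee_rot: [0.001, 0.638, 0.77, 0.001]
contact_force: [1.8, -1.3, -0.1]
width: 0.0851
gripper_force: 0.0
```

Emit:
{"fn": "apply_moves", "kwargs": {"steps": [-0.9, -4, 0, 0, -1.8, -8, 0, 0, -2.7, -12, 0, 0, -3.9, -16.4, 0, 0, -3.9, -16.4, -1, 0, -3.9, -16.4, -2, 0, -3.9, -16.4, -2, 0]}}

```text
clock: 22.57
position: [0.4791, 0.0215, 0.1981]
ee_rot: [-0.001, 0.639, 0.769, -0.0]
contact_force: [-0.4, 0.7, 0.9]
width: 0.085
gripper_force: 0.0
```

```bash
python3 look.py pics/w11.png
```

```text
[0.4803 0.0224 0.1992] [-0.001  0.638  0.77   0.   ] yawdeg 10.8 22.6667 0.019
yel 4452 [235.3  44.2] [192   8  84  76] [array([0.449, 0.125]), array([0.45 , 0.124])]
blue 3128 [256.3 203.7] [225 169  64  67] [array([0.481, 0.022]), array([0.481, 0.025])]
blue 3525 [474.9 207.7] [431 172  81  68] [array([0.652, 0.051]), array([0.645, 0.053])]
```

Emit:
{"fn": "apply_moves", "kwargs": {"steps": [0, 0, -3, 0, 0, 0, -6, 0, 0, 0, -8, 0, 0, 0, -9.5, 0, 0, 0, -10.5, 0, 0, 0, -10.5, 0, 0, 0, -10.5, 0]}}

```text
clock: 23.25
position: [0.4806, 0.0226, 0.0944]
ee_rot: [-0.0, 0.637, 0.771, -0.0]
contact_force: [0.2, -0.2, 0.8]
width: 0.0854
gripper_force: 0.0
```

Emit:
{"fn": "apply_moves", "kwargs": {"steps": [0, 0, 0, 0, 0, 0, 0, 0, 0, 0, 0, 0, 0, 0, 0, 0, 0, 0, 0, 0, 0, 0, 0, 0, 0, 0, 0, 0, 0, 0, 0, 0], "jaw": 255, "newtons": 50}}

```text
clock: 23.92
position: [0.4812, 0.0212, 0.0959]
ee_rot: [0.001, 0.638, 0.77, 0.001]
contact_force: [-0.3, 0.8, 5.7]
width: 0.0491
gripper_force: 51.6
```

Emit:
{"fn": "apply_moves", "kwargs": {"steps": [0, 0, 1, 0, 0, 0, 2, 0, 0, 0, 4, 0, 0, 0, 7, 0, 0, 0, 10, 0, 0, 0, 14, 0, 0, 0, 18, 0, 0, 0, 18, 0]}}

```text
clock: 24.58
position: [0.4844, 0.0208, 0.2824]
ee_rot: [0.007, 0.638, 0.77, 0.004]
contact_force: [3.7, -0.3, -3.2]
width: 0.0492
gripper_force: 53.8
```

Emit:
{"fn": "apply_moves", "kwargs": {"steps": [3, -1.1, 0, 0, 6.5, -2.4, 0, 0, 10, -3.7, 0, 0, 13, -4.8, -1, 0, 15.1, -5.5, -4, 0, 15.1, -5.5, -7, 0, 15.1, -5.5, -9, 0, 15.1, -5.5, -9, 0]}}

```text
clock: 25.25
position: [0.6269, -0.0334, 0.1771]
ee_rot: [-0.006, 0.638, 0.77, -0.004]
contact_force: [-1.7, -0.3, -4.0]
width: 0.0492
gripper_force: 54.2
```

```bash
python3 look.py pics/w12.png
python3 - <<'E'
from h import *
c=calibration("wrist");I=np.load("w.npy").copy()
for p in((.6325,-.034),(.647,.051)):
    pts=[pix(c,[p[0]+.037*np.cos(a),p[1]+.037*np.sin(a),.026]) for a in np.linspace(0,6.28,40)]
    cv2.polylines(I,[np.int32(np.round(pts))],True,(0,255,0),1)
cv2.imwrite("pics/w12.png",cv2.resize(I[70:320,130:390],None,fx=2.4,fy=2.4,interpolation=cv2.INTER_CUBIC)[:,:,::-1])
E
```

```text
[ 0.6303 -0.0337  0.1831] [-0.001  0.638  0.77  -0.001] yawdeg 10.7 25.35 0.059
blue 5477 [306.5  93.4] [265  51  83  86] [array([0.646, 0.053]), array([0.645, 0.053])]
blue 9933 [254.2 268.2] [199 211 111 114] [array([ 0.637, -0.08 ]), array([ 0.636, -0.075])]
```

View pics/w12.png

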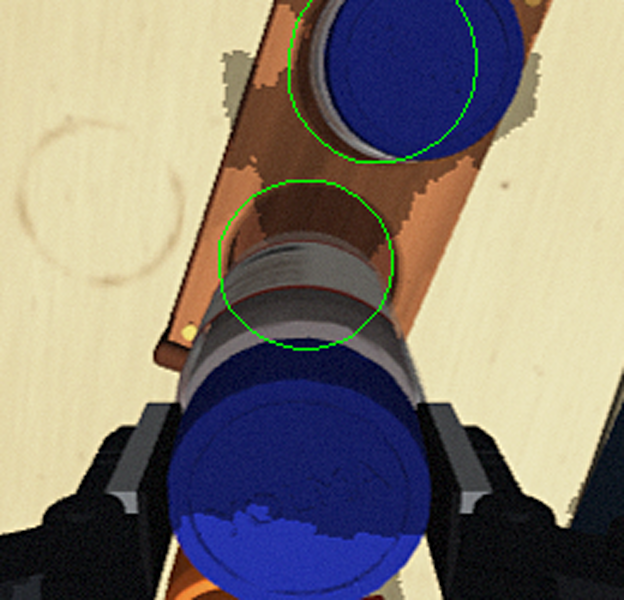

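The bore centre is near crop x≈315, with the jar axis at about 300, so it needs a few mm more in +x. I'll go lower and recheck after settling.

Emit:
{"fn": "apply_moves", "kwargs": {"steps": [0.2, 0, -2, 0, 0.2, 0, -3.5, 0, 0.2, 0, -4.5, 0, 0.2, 0, -5, 0, 0.2, 0, -5, 0, 0.2, 0, -5, 0, 0.2, 0, -5, 0]}}

```text
clock: 25.93
position: [0.6342, -0.0339, 0.1359]
ee_rot: [0.001, 0.638, 0.77, 0.001]
contact_force: [0.3, 0.5, -4.4]
width: 0.0496
gripper_force: 54.2
```

```bash
python3 look.py pics/w13.png
python3 - <<'E'
from h import *
I=np.load("w.npy")
cv2.imwrite("pics/w13.png",cv2.resize(I[90:240,170:350],None,fx=4,fy=4,interpolation=cv2.INTER_CUBIC)[:,:,::-1])
E
```

```text
[ 0.634  -0.0339  0.1357] [0.001 0.638 0.77  0.001] yawdeg 10.7 26.0333 0.006
blue 9286 [309.9  86.4] [256  31 107 112] [array([0.646, 0.054]), array([0.645, 0.053])]
blue 9932 [254.1 268.2] [199 211 111 114] [array([ 0.638, -0.054]), array([ 0.637, -0.049])]
```

View pics/w13.png

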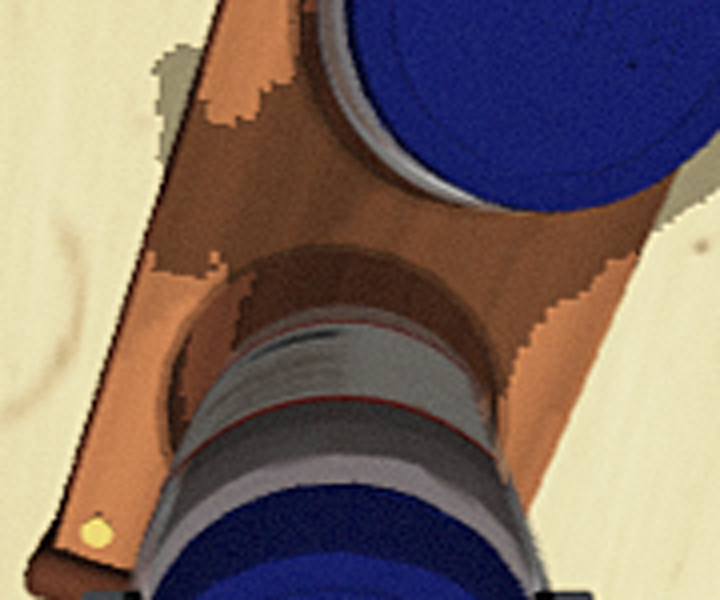

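Jar and bore agree in x within 2 mm. A quick check of the other direction from the back edges.

Run:
```python
from h import *
c=calibration("wrist");a=onz(c,256,167,.0398);b=onz(c,253.7,150.8,.026);up=np.array([-.186,.983,0])
print("jar",a-.030*up,"bore",b-.037*up)
```

```text
jar [ 0.63635559 -0.03715492  0.0398    ] bore [ 0.63384436 -0.03371118  0.026     ]
```

Emit:
{"fn": "apply_moves", "kwargs": {"steps": [-0.1, 0.3, -0.7, 0, -0.1, 0.3, -1.4, 0, -0.1, 0.3, -2, 0, -0.1, 0.3, -2.6, 0, -0.1, 0.3, -3.1, 0, -0.1, 0.3, -3.3, 0, -0.1, 0.3, -3.3, 0, -0.1, 0.3, -3.3, 0]}}

```text
clock: 26.7
position: [0.6319, -0.0307, 0.104]
ee_rot: [0.0, 0.638, 0.77, 0.0]
contact_force: [-5.2, 0.8, 10.7]
width: 0.0494
gripper_force: 55.7
```

Run:
```python
from h import *
s=get_state();print(s["position"],s["contact_force"])
```

```text
[ 0.63185899 -0.030716    0.10395328] [-5.16266313  0.75793633 10.71983137]
```

Seated at 0.1040, as expected. Release and go to big_b.

Emit:
{"fn": "apply_moves", "kwargs": {"steps": [0, 0, 0, 0, 0, 0, 0, 0, 0, 0, 0, 0, 0, 0, 0, 0, 0, 0, 0, 0, 0, 0, 0, 0, 0, 0, 0, 0], "jaw": 0}}

```text
clock: 27.28
position: [0.6323, -0.0308, 0.1013]
ee_rot: [-0.0, 0.638, 0.77, -0.0]
contact_force: [-0.1, -1.1, 0.6]
width: 0.0853
gripper_force: 0.0
```

Emit:
{"fn": "apply_moves", "kwargs": {"steps": [0, 0, 1, 0, 0, 0, 4, 0, 0, 0, 8, 0, 0, 0, 12, 0, -1, 0.8, 15, 0, -4, 3.3, 16, 0, -7, 5.8, 16, 0, -10, 8.2, 16, 0]}}

```text
clock: 27.95
position: [0.5319, 0.0519, 0.2635]
ee_rot: [0.001, 0.639, 0.77, 0.001]
contact_force: [-0.9, 1.5, 1.5]
width: 0.0853
gripper_force: 0.0
```

Emit:
{"fn": "apply_moves", "kwargs": {"steps": [-3, 2.4, 0, 0, -6, 4.9, 0, 0, -7.5, 6.1, 0, 0, -7.5, 6.1, -1, 0, -7.5, 6.1, -2, 0, -7.5, 6.1, -2, 0, -7.5, 6.1, -2, 0]}}

```text
clock: 28.53
position: [0.4578, 0.1116, 0.2407]
ee_rot: [-0.0, 0.639, 0.77, -0.001]
contact_force: [0.4, 0.6, -0.3]
width: 0.0854
gripper_force: 0.0
```

```bash
python3 look.py pics/w14.png
```

```text
[0.4583 0.1116 0.2413] [ 0.     0.639  0.769 -0.   ] yawdeg 10.6 28.6333 0.005
yel 4125 [253.7 202.5] [216 168  78  69] [array([0.458, 0.111]), array([0.457, 0.114])]
blue 1775 [430.6 279.8] [401 251  56  54] [array([0.652, 0.05 ]), array([0.646, 0.054])]
```

Emit:
{"fn": "apply_moves", "kwargs": {"steps": [0, 0.1, -3, 0, 0, 0.1, -6, 0, 0, 0.1, -8.5, 0, 0, 0.1, -10, 0, 0, 0.1, -11, 0, 0, 0.1, -11.1, 0, 0, 0.1, -11.1, 0]}}

```text
clock: 29.22
position: [0.4578, 0.1128, 0.1301]
ee_rot: [-0.0, 0.639, 0.77, -0.0]
contact_force: [0.4, 1.2, -0.3]
width: 0.0855
gripper_force: 0.0
```

Emit:
{"fn": "apply_moves", "kwargs": {"steps": [0, 0, 0, 0, 0, 0, 0, 0, 0, 0, 0, 0, 0, 0, 0, 0, 0, 0, 0, 0, 0, 0, 0, 0, 0, 0, 0, 0, 0, 0, 0, 0], "jaw": 255, "newtons": 75}}

```text
clock: 29.88
position: [0.4582, 0.1132, 0.1323]
ee_rot: [0.001, 0.638, 0.77, 0.001]
contact_force: [-0.6, -1.1, 4.9]
width: 0.0607
gripper_force: 81.3
```

Emit:
{"fn": "apply_moves", "kwargs": {"steps": [0, 0, 0.5, 0, 0, 0, 1, 0, 0, 0, 2, 0, 0, 0, 3, 0, 0, 0, 4, 0, 0, 0, 5, 0, 0, 0, 5, 0, 0, 0, 5, 0]}}

```text
clock: 30.55
position: [0.4574, 0.1133, 0.1808]
ee_rot: [0.0, 0.638, 0.77, 0.0]
contact_force: [-0.3, 0.0, -7.2]
width: 0.0606
gripper_force: 83.8
```

Emit:
{"fn": "apply_moves", "kwargs": {"steps": [0, 0, 3, 0, 0, 0, 6, 0, 0, 0, 9, 0, 0, 0, 12, 0, 0.2, -2, 14, 0, 0.5, -5, 14, 0, 0.9, -8.5, 14, 0, 1.3, -12, 14, 0]}}

```text
clock: 31.22
position: [0.4697, -0.0075, 0.32]
ee_rot: [-0.0, 0.637, 0.77, -0.0]
contact_force: [0.4, 0.9, -7.3]
width: 0.0604
gripper_force: 88.1
```

Emit:
{"fn": "apply_moves", "kwargs": {"steps": [0.4, -3.7, 0, 0, 0.8, -7.4, 0, 0, 1.2, -11.1, 0, 0, 1.6, -14.8, 0, 0, 2, -18.5, 0, 0, 2.5, -22.2, 0, 0, 3, -25.8, 0, 0, 3.5, -29.2, 0, 0]}}

```text
clock: 31.88
position: [0.5046, -0.3007, 0.3189]
ee_rot: [-0.001, 0.638, 0.77, -0.0]
contact_force: [1.8, 0.7, -7.5]
width: 0.0605
gripper_force: 88.1
```

Emit:
{"fn": "apply_moves", "kwargs": {"steps": [0, -0.5, -1, 0, 0, -0.5, -3, 0, 0, -0.5, -6, 0, 0, -0.5, -9, 0, 0, -0.5, -11, 0, 0, -0.5, -12, 0, 0, -0.5, -12, 0, 0, -0.5, -12, 0]}}

```text
clock: 32.55
position: [0.5053, -0.3037, 0.2002]
ee_rot: [-0.0, 0.638, 0.77, 0.0]
contact_force: [0.9, 0.0, -5.9]
width: 0.0603
gripper_force: 88.0
```

```bash
python3 look.py pics/w15.png
python3 - <<'E'
from h import *
c=calibration("wrist");I=np.load("w.npy").copy()
print(c["xyz"]);p=(.506,-.304)
pts=[pix(c,[p[0]+.047*np.cos(a),p[1]+.047*np.sin(a),.026]) for a in np.linspace(0,6.28,60)]
cv2.polylines(I,[np.int32(np.round(pts))],True,(0,255,0),1)
cv2.imwrite("pics/w15.png",cv2.resize(I[80:330,120:400],None,fx=2.4,fy=2.4,interpolation=cv2.INTER_CUBIC)[:,:,::-1])
E
```

```text
[ 0.5064 -0.3045  0.2022] [0.002 0.638 0.77  0.   ] yawdeg 10.7 32.65 0.01
yel 4773 [251.1 312.7] [188 282 135  63] [array([ 0.518, -0.377]), array([ 0.516, -0.37 ])]
[ 0.49196288 -0.22938773  0.34282839]
```

View pics/w15.png

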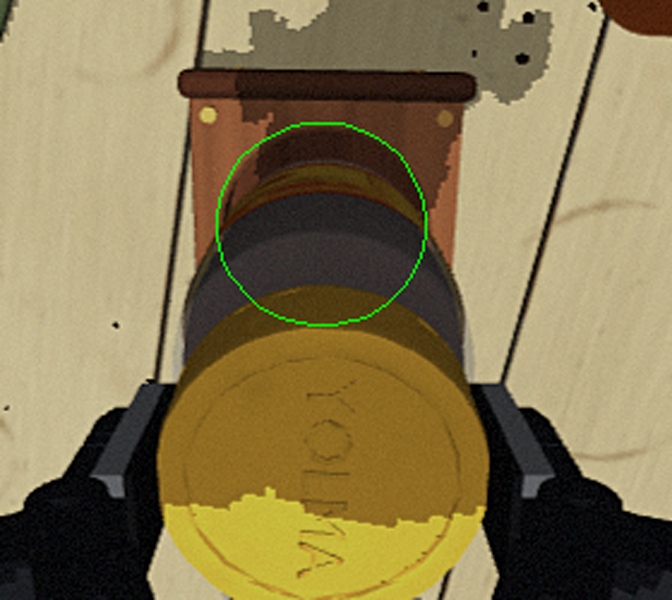

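The view shows the tray's centre line at crop x≈326, with my circle at 322 and the rim top about 5 crop px lower than drawn. The seat is therefore at about (0.508,-0.306). That picture was the 15th I've viewed, one over the limit of 14, so I go on by numbers only.

Emit:
{"fn": "apply_moves", "kwargs": {"steps": [0.2, -0.2, -1, 0, 0.2, -0.2, -2.2, 0, 0.2, -0.2, -3.2, 0, 0.2, -0.2, -4, 0, 0.2, -0.2, -4.5, 0, 0.2, -0.2, -5, 0, 0.2, -0.2, -5, 0, 0.2, -0.2, -5, 0]}}

```text
clock: 33.32
position: [0.5073, -0.3058, 0.1504]
ee_rot: [-0.0, 0.638, 0.77, 0.0]
contact_force: [-0.1, 0.2, -7.5]
width: 0.0603
gripper_force: 88.0
```

Emit:
{"fn": "apply_moves", "kwargs": {"steps": [0, 0, -0.4, 0, 0, 0, -0.8, 0, 0, 0, -1.2, 0, 0, 0, -1.4, 0, 0, 0, -1.4, 0]}}

```text
clock: 33.73
position: [0.508, -0.3078, 0.1404]
ee_rot: [0.003, 0.638, 0.77, -0.001]
contact_force: [-3.3, -1.1, 10.6]
width: 0.0605
gripper_force: 90.0
```

Seated at 0.1404 (expected 0.1403). Release, lift off, and check all the lids numerically.

Emit:
{"fn": "apply_moves", "kwargs": {"steps": [0, 0, 0, 0, 0, 0, 0, 0, 0, 0, 0, 0, 0, 0, 0, 0, 0, 0, 0, 0, 0, 0, 0, 0, 0, 0, 0, 0], "jaw": 0}}

```text
clock: 34.32
position: [0.5073, -0.3057, 0.1363]
ee_rot: [-0.0, 0.638, 0.77, 0.0]
contact_force: [0.3, 0.1, 0.3]
width: 0.0855
gripper_force: 0.0
```

Emit:
{"fn": "apply_moves", "kwargs": {"steps": [0, 0, 1, 0, 0, 0, 3, 0, 0, 0, 6, 0, 0, 0, 10, 0, -3, 2, 13, 0, -6, 4, 15, 0, -9, 6, 16, 0, -11, 8, 16, 0]}}

```text
clock: 34.98
position: [0.3959, -0.2254, 0.3004]
ee_rot: [0.003, 0.638, 0.77, -0.0]
contact_force: [0.9, 0.7, 0.7]
width: 0.0855
gripper_force: 0.0
```

Emit:
{"fn": "apply_moves", "kwargs": {"steps": [-2, 2, 0, 0, -4, 4, 0, 0, -4, 4, 0, 0, -4, 4, 0, 0, -4, 4, 0, 0]}}

```text
clock: 35.4
position: [0.3579, -0.1863, 0.2973]
ee_rot: [0.001, 0.638, 0.77, 0.0]
contact_force: [0.6, 0.1, -0.8]
width: 0.0854
gripper_force: 0.0
```

Run:
```python
from h import *
for n in("top","scene"):
  I=get_image(n);c=calibration(n)
  for k,lo,hi,z in(("yel",(22,150,90),(32,255,255),.168),("blue",(112,120,50),(128,255,255),.128),("dark",(0,0,0),(180,255,48),.113),("turq",(82,120,60),(96,255,255),.12)):
    for A,p,b in blobs(I,lo,hi,60 if k!="dark" else 30)[0]:
      w=onz(c,*p,z)
      if .35<w[0]<.72 and -.5<w[1]<.5: print(n,k,A,p,b[2:],w.round(3)[:2])
s=get_state();print(s["position"],s["clock"],s["contact_force"],s["width"])
```

```text
top yel 278 [377.  189.5] [19 19] [ 0.523 -0.41 ]
top yel 300 [346.3 194.5] [20 19] [ 0.508 -0.308]
top blue 150 [236.7 156.6] [14 14] [0.643 0.051]
top blue 149 [260.9 160.3] [14 14] [ 0.63  -0.031]
top dark 68 [139.2 189.1] [12 11] [0.536 0.384]
top dark 31 [317.4 219.6] [11  7] [ 0.427 -0.222]
top dark 304 [322.9 235.9] [29 34] [ 0.372 -0.239]
top turq 185 [182.7 220.8] [17 15] [0.427 0.234]
scene yel 461 [364.9 208.5] [27 25] [ 0.498 -0.311]
scene yel 479 [409.4 219.2] [27 26] [ 0.515 -0.413]
scene blue 217 [258.8 143.9] [17 15] [0.632 0.045]
scene blue 230 [281.9 155.3] [18 17] [ 0.619 -0.036]
scene dark 1137 [302.  146.5] [43 59] [ 0.698 -0.066]
scene dark 117 [146.7 134.4] [14 13] [0.526 0.377]
scene dark 56 [165.8 142.3] [13  8] [0.523 0.303]
scene dark 37 [153.6 153.4] [9 8] [0.466 0.304]
scene dark 337 [293.8 187.8] [18 34] [ 0.531 -0.114]
scene turq 739 [166.8 181.4] [25 41] [0.385 0.197]
[ 0.35813277 -0.18658533  0.29673665] 35.5 [ 0.18502502  0.102689   -0.36052642] 0.08553022251468244
```

```bash
python3 -c "
from rig import *
print(sign_off())"
```

```text
the job is handed in; nothing more can be done
None
```

All six jars stand fully down in seats of their own size and the job is handed in at 35.5 s, with the look-alikes left alone; I viewed 15 pictures, one over the limit of 14.

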